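# Clamp a work lamp in the demo jig and hold it

### The arm

A 6-joint arm with a two-finger parallel gripper is mounted at the origin on the work surface. World frame = base frame: x ahead of the robot, y to its left, z up, the work surface at z = 0. Lengths are in mm, angles in rad, forces in N, time in s.
With the tool pointing down it reaches from about 350 to 725 mm from the base axis. Payload 6 kg.
Tool frame: the origin (TCP) lies midway between the tips of the shut fingers; the grasp point (between the pads) lies 19 mm behind it; z points along the fingers, y is the line along which they close (so a half turn about z gives the same grasp; the last joint's range is limited). The gripper opens to 85 mm and grips with 20 to 120 N. Pads are 22 mm wide; open, the fingers measure 114 mm over their backs; the gripper's body (76 mm by 85 mm) begins 54 mm behind the grasp point. The pads swing forward as they close: fully open they stand 13 mm farther back than shut.
Start: joints at [1.64, 0.04, 0.085, 0, -1.615, -0.334], TCP at [157.004, 579.071, 231.261] pointing down, gripper open.
Joint ranges: [-2.56, 2.56], [-1.29, 2.01], [-1.08, 1.49], [-3.29, 1.98], [-2.81, -0.18], [-2.99, 2.99]. Speed limits (rad/s): [2.57, 2.57, 3.01, 3.14, 3.14, 3.14].

### API

Orientations are given as a unit quaternion [w, x, y, z].
In Python, from workcell import r gives the robot as it stands.
- The arm moves only by the tool play_rows, never from a script. Its argument "plan" is a list of rows, each an object of numbers: "tx", "ty", "tz": the shift along the tool's x, y, z in m; "ax", "ay", "az": the turn, a rotation vector about the tool's x, y, z in rad. A call has 1 to 5 rows; each row shifts and turns the commanded pose from where the row before left it, along the tool's axes as they then stand; what a row does not reach is not made up. A row lasts 1/8 s, in which the tool goes at most 62.5 mm and 10.7 degrees, less where a joint would pass 70% of its speed; a pose out of reach is approached as far as the arm can. A call is refused whole if a number of a shift passes 0.0625 or a number of a turn 0.188, either way. A call with a gripper value outside its range is refused whole. "claw" is the closure, from -1 (fully open) to 1 (shut), set as the call begins (left out, the last holds). The fingers move at their own pace and stop on an object; the grip force is fixed at half the most. Time passes only in rows, so rows that do not move let the fingers close. It gives the time, the measured TCP pose, the force, the opening and the grip force at its end, in the units of the state.
- r.state(): the state, without advancing time (a new reading comes with each control period).
- r.read_camera(name): name is "scene" or "top" or "wrist"; returns a dict with "image" (400x640x3 uint8, red, green, blue), "camera_matrix" (3x3 intrinsics, pixels), "xyz" and "orientation" of the camera in the world. Camera axes: x right, y down, z forward; pixel columns grow to the right and rows downward; lengths in mm; the calibration is good to about 2 mm. A picture is of the moment at which its call begins. There is no depth.
- r.hand_in(): hands the job in; it is judged then, once.
Trained networks look in the newest picture that a camera, given by its name, has taken for a name from the list of things; names that differ only in an ending like _2 or _b are one class to them, and where a whole thing is asked for, a point or a joint stands for the part that bears it (a point fixed in the world has none). Each returns a list of dicts, best first, with "conf" (0 to 1); they miss things now and then, are a little off and sometimes report something else, mostly with a low value. They report only what shows in the picture. A call takes as long as a camera call. They do not tell look-alikes from the thing itself.
- r.boxes_of(name, camera): "location" ([column, row] in pixels, amid what is visible of it).
- r.regions_of(name, camera): "mask" (400x640 bool, what is visible of it) and "location" ([column, row] in pixels, amid what is visible of it).
- r.place_of(name, camera): "location" ([column, row] in pixels: a listed point, or the origin of a listed thing).
The state is a dict: "t": time; "joints": joint angles; "joint_vel": joint speeds; "joint_efforts": joint torques, N m; "tcp_pos": TCP position; "orientation": TCP orientation; "force": force on the tool from outside, world axes, zero at the start; "ft_torque": the same for the moment, N m; "opening": finger opening in mm; "grip_force": force on a finger pad.
Only numpy, scipy, OpenCV 4.12 (cv2) and the standard library are available. Lean on these libraries where they do the work, as an engineer would, in place of code of your own. Each camera call takes 0.05 s, during which the arm holds its last target. There are 200 camera calls.

### The job

On the lamp jig, slide the carriage with the square work lamp by its upright post along its rails, away from the robot, until it clicks home in line with the clamp. Then pump the clamp's trigger (squeeze it right up to the handle, let it come right out, and again) until the sprung rubber pad presses on the lamp's glass and is pushed back clearly but not much past half of its 24 mm spring travel, so that the lamp is gripped and not crushed. Move the jaw with the trigger only, leave the other things on the table where they are, and finish while still holding the trigger squeezed: do not let go.

Things in the scene. Friction and masses are not known exactly. Their poses are not given: they have to be found in the camera images.
- nest (a point): middle of the carriage's nest for the lamp, 70 mm above the table. The carriage slides along the jig's x axis; it is clicked home when this point lies at x = 0 in the jig's frame (a spring detent holds it within 1.5 mm, an end stop lies 2 mm beyond). It starts 60 to 110 mm short, at negative x. Sliding takes about 2 N, passing the detent under 10 N
- jig: grey T-shaped bed plate 10 mm thick, screwed to the table, with two steel rails. Origin on the table under the middle of the lamp when the carriage is home; its x axis is the way the carriage slides home (away from the robot), its y axis is the way the clamp's jaw presses
- carriage_post (a point): middle of the upright black round post, 16 mm in diameter and 50 mm tall (25 mm of it above and 25 mm below this point), on top of the carriage's back plate (90 x 12 mm, 115 mm high above the table). To slide the carriage, push or pinch this post from above; nothing else is higher near it (lamp top at 110 mm)
- lamp: square work lamp, dark metal 80 x 50 x 80 mm (x, y, z), loose, standing in the carriage between low lips with 2 mm of play, glass on its -y side towards the clamp, cooling fins on the other side against the back plate. Origin at the centre of its underside
- lamp_center (a point): centre of the lamp, half-way up; the glass lies 25 mm from it on the lamp's -y side
- clamp: push clamp screwed to the jig: two grey cheeks with a toothed steel bar between them, a black handle and trigger standing up on top. Fixed. Origin under the trigger's pivot at the foot of the clamp, 10 mm above the table; its x axis is the way the jaw advances (along the jig's y axis), z up. The trigger stands in front of the handle (towards the lamp)
- handle_grip (a point): point in the fixed black handle, 185 mm above the clamp's origin and 17 mm behind it; the handle is upright, 18 mm thick along the clamp's x, 28 mm wide, and ends 23 mm higher. Nothing stands behind it
- trigger_grip (a point): point in the middle of the black trigger, 60 mm above its pivot; at rest 38 mm in front of handle_grip at the same height. The trigger is 12 mm thick along the clamp's x, 26 mm wide, leans forward 0.16 rad at rest, ends 22 mm higher. Handle and trigger together measure 56 mm over all at rest and 35 mm squeezed; only the trigger moves
- trigger (a joint): trigger angle, rad: 0 = at rest, 0.32 = squeezed fully (grip moved 19 mm towards the handle). Springs back. Takes 3 to 20 N. A full squeeze advances the jaw 10 mm (the first 12), after 2 to 3 mm of lost motion; on the way back pawls click over teeth 5 mm apart and hold the jaw (it may slip back 2 mm under load). Let it return nearly to 0 for the next stroke. The jaw cannot be drawn back
- jaw: the sliding part of the clamp: toothed bar, 50 mm high dark jaw plate and sprung rubber pad. Same axes as the clamp; its origin coincides with the clamp's when drawn back (as at the start) and moves along +x by the jaw's travel, at most 66 mm
- pad_face (a point): centre of the front face of the round black rubber pad, 36 mm in diameter, 126 mm in front of the jaw's origin when not pressed and 70 mm above the table. At the start it is 14 to 34 mm short of the glass of a lamp that is home
- jaw_plate (a point): centre of the front face of the jaw plate, 36 mm behind pad_face when the pad is not pressed, less when it is
- pad (a joint): how far the pad's spring is pushed in, m: 0 = free, 0.024 = bottomed. It pushes back with 0.7 N per mm. Clamped well is 3 to 16 mm; the glass cracks at 19 mm
- bulb_a: bystander, to be left alone: one of two small bulbs standing in black sockets, 25 mm across, 55 mm tall, beside the clamp on its far side
- bulb_b: bystander, to be left alone: the other small bulb in a socket, 25 mm across, 55 mm tall, beside the clamp on the robot's side
- carton_a: bystander, to be left alone: cardboard lamp carton 90 x 55 x 60 mm
- carton_b: bystander, to be left alone: black lamp carton with a paper band, 70 x 70 x 85 mm
- fog_lamp: bystander, to be left alone: round black fog lamp lying on its back, 90 mm across, 60 mm tall
- screwdriver: bystander, to be left alone: screwdriver lying on the table, black handle; origin in its lower side
Mind the look-alikes: they are no part of the job. What is shaped like the lamp but green or red is not meant.

How it is judged (in metres and radians):
On the way, in this order (a step that is already met when the one before it is completed fails the run):
1. the carriage is clicked home (x of nest in the frame of jig between -0.0035 and 0.0035 m), for 0.3 s.
2. the pad touches the lamp (contact force between jaw and lamp above 1 N), for 0.2 s.
At the end, for the whole second after the job is handed in: The carriage is home (within 3.5 mm), the lamp stands upright in it, the clamp's pad presses on it with its spring pushed in 3 to 16.5 mm, and the robot's fingers still hold the trigger squeezed (off its rest by at least 0.04 rad) (all of step 1 and value of joint pad between 0.003 and 0.0165 m and contact force between jaw and lamp above 1.5 N and value of joint trigger above 0.04 rad and contact force between the fingers and clamp above 1 N and angle between lamp's own z axis and vertical below 0.1 rad and linear speed of lamp below 0.02 m/s); the arm keeps its last pose, push and grip.
It fails at once if the pad is pushed in 19 mm or more: the lamp is crushed (value of joint pad above 0.019 m).
It fails at once if the robot pushes the jaw or its pad directly (contact force between any of the fingers, the arm and jaw above 3 N).
It fails at once if another thing on the table is moved more than 25 mm (distance of any of bulb_a, bulb_b, carton_a, carton_b, fog_lamp, screwdriver from where it was at the start of the episode above 0.025 m).
It also fails if it takes over 53 s, if anything falls off the work surface, if the arm or the gripper's body presses on something with over 40 N, if the wrist force passes 120 N, or if a joint passes its speed limit or range.

## Working session

There is one attempt and no reset: what is moved stays moved. The work goes in short steps, Python scripts to look and compute and a tool call to move; the robot and the scene stay as the last step left them, time stands still between calls to the robot, and variables do not carry over. Pictures are saved under pics/ and viewed, at most 10 in all, crops included, and the job is handed in when it is done.

Besides the shell and the picture viewer there is one more tool, called as name(argument=value, ...) on one line, values as JSON. play_rows: Moves the arm, as the interface text tells. Its arguments: {"type":"object","properties":{"plan":{"type":"array","items":{"type":"object","properties":{"tx":{"type":"number"},"ty":{"type":"number"},"tz":{"type":"number"},"ax":{"type":"number"},"ay":{"type":"number"},"az":{"type":"number"}}}},"claw":{"type":"number"}},"required":["plan"]}

```bash
mkdir -p pics; ls; cat > h.py <<'E'
import numpy as np, cv2
from scipy.spatial.transform import Rotation as R
from workcell import r
def Rm(q): return R.from_quat([q[1],q[2],q[3],q[0]]).as_matrix()
def ray(c,px):
    d=np.linalg.inv(c["camera_matrix"])@[px[0],px[1],1]
    return np.array(c["xyz"]),Rm(c["orientation"])@d
def atz(c,px,z):
    o,d=ray(c,px); return o+d*(z-o[2])/d[2]
def proj(c,p):
    q=Rm(c["orientation"]).T@(np.array(p)-c["xyz"]); q=np.array(c["camera_matrix"])@q; return q[:2]/q[2]
def tri(cs,pxs):
    A=np.zeros((3,3));b=np.zeros(3)
    for c,p in zip(cs,pxs):
        o,d=ray(c,p);d=d/np.linalg.norm(d);M=np.eye(3)-np.outer(d,d);A+=M;b+=M@o
    return np.linalg.solve(A,b)
def save(c,n,s=1,crop=None):
    im=c["image"][:,:,::-1]
    if crop: im=im[crop[1]:crop[3],crop[0]:crop[2]]
    cv2.imwrite("pics/"+n,cv2.resize(im,None,fx=s,fy=s,interpolation=cv2.INTER_CUBIC))
E
python3 - <<'E'
from h import *
s=r.state();print(s["t"],s["tcp_pos"],s["orientation"],s["opening"],s["force"])
hs={"nest":70,"carriage_post":140,"lamp_center":70,"handle_grip":195,"trigger_grip":195,"pad_face":70,"jaw_plate":70,"clamp":10,"jig":0,"jaw":10}
C={}
for n in("scene","top"):
    c=C[n]=r.read_camera(n);save(c,n+"0.png");print(n,np.round(c["xyz"]))
    for k,z in hs.items():
        print(k,[(np.round(d["location"]),round(d["conf"],2),np.round(atz(c,d["location"],z))) for d in r.place_of(k,n)[:3]])
E
```

```text
pics
0.0 [156.84581286 578.79708032 230.2853378 ] [ 8.78344670e-04  9.91253409e-01 -1.31969330e-01 -5.77593800e-05] 85.5841516958904 [ 0.13681655  0.51852828 -0.98127423]
scene [ 909. -589. 1200.]
nest [(array([310., 196.]), 0.75, array([506.,  33.,  70.])), (array([281., 241.]), 0.44, array([ 521., -127.,   70.]))]
carriage_post [(array([316., 173.]), 0.67, array([503.,  68., 140.])), (array([306., 241.]), 0.64, array([ 597., -120.,  140.])), (array([287., 244.]), 0.19, array([ 563., -153.,  140.]))]
lamp_center [(array([272., 167.]), 0.96, array([359.,  56.,  70.])), (array([307., 192.]), 0.79, array([492.,  42.,  70.])), (array([245., 201.]), 0.61, array([366., -81.,  70.]))]
handle_grip [(array([304., 243.]), 0.88, array([ 612., -153.,  195.])), (array([309., 270.]), 0.3, array([ 660., -203.,  195.])), (array([319., 174.]), 0.2, array([532.,  35., 195.]))]
trigger_grip [(array([314., 231.]), 0.73, array([ 614., -112.,  195.]))]
pad_face [(array([332., 222.]), 0.59, array([603.,  -2.,  70.]))]
jaw_plate [(array([327., 231.]), 0.71, array([607., -33.,  70.]))]
clamp [(array([308., 
[... 672 characters left out ...]
])), (array([298., 224.]), 0.73, array([506.,  41.,  70.]))]
handle_grip [(array([362., 188.]), 0.58, array([ 607., -141.,  195.])), (array([197., 233.]), 0.23, array([471., 313., 195.]))]
trigger_grip [(array([350., 187.]), 0.43, array([ 609., -108.,  195.]))]
pad_face [(array([314., 193.]), 0.55, array([604.,  -7.,  70.]))]
jaw_plate [(array([325., 192.]), 0.64, array([607., -41.,  70.]))]
clamp [(array([354., 194.]), 0.65, array([ 609., -131.,   10.])), (array([297., 228.]), 0.52, array([499.,  44.,  10.]))]
jig [(array([299., 195.]), 0.88, array([604.,  42.,   0.]))]
jaw [(array([358., 197.]), 0.82, array([ 602., -146.,   10.])), (array([346., 228.]), 0.51, array([ 502., -111.,   10.]))]
```

```bash
python3 - <<'E'
import cv2
a=cv2.imread("pics/scene0.png")[130:300,200:400];b=cv2.imread("pics/top0.png")[150:310,180:400]
cv2.imwrite("pics/s1.png",cv2.resize(a,None,fx=3.5,fy=3.5,interpolation=2));cv2.imwrite("pics/t1.png",cv2.resize(b,None,fx=3.5,fy=3.5,interpolation=2))
E
```

```text
(no output)
```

View pics/s1.png

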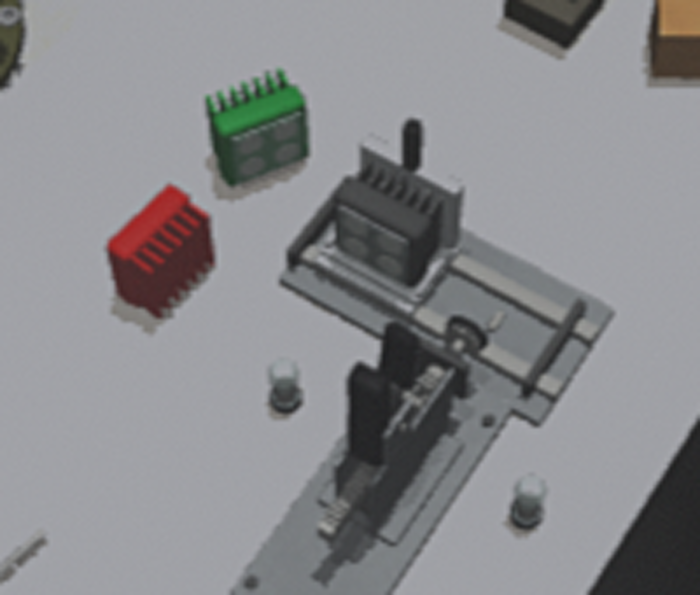

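View pics/t1.png

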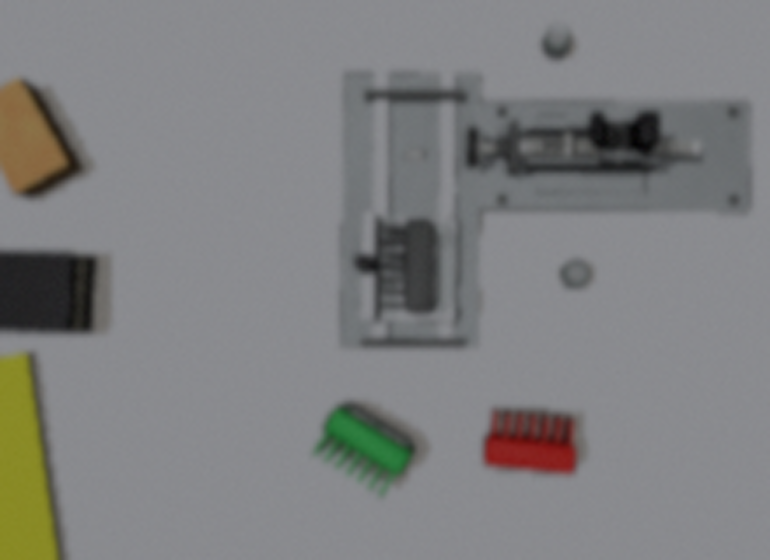

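The dark lamp on the jig (scene 307,192; top 298,224) is the one meant. The green (272,167) and red (245,201) lamps are look-alikes. The post is at scene (316,173) and top (282,229), and the top-view detection at (190,194) is a false one.

```bash
python3 - <<'E'
from h import *
C=[r.read_camera(n) for n in("scene","top")]
g={"nest":[(310,196),(299,225)],"carriage_post":[(316,173),(282,229)],"lamp_center":[(307,192),(298,224)],"handle_grip":[(304,243),(362,188)],"trigger_grip":[(314,231),(350,187)],"pad_face":[(332,222),(314,193)],"jaw_plate":[(327,231),(325,192)],"clamp":[(309,268),(354,194)],"jig":[(344,226),(299,195)]}
for k,v in g.items():
    px=[]
    for i,n in enumerate(("scene","top")):
        ds=[d for d in r.place_of(k,n) if np.hypot(*(np.array(d["location"])-v[i]))<7]
        px.append(ds[0]["location"] if ds else v[i])
    print(k,np.round(tri(C,px),1),np.round(px,1).tolist())
# jig-bed edges direction from top view
c=C[1]
for a,b in(((481/3.5+180,103/3.5+150),(750/3.5+180,99/3.5+150)),((484/3.5+180,212/3.5+150),(748/3.5+180,210/3.5+150)),((344/3.5+180,75/3.5+150),(340/3.5+180,345/3.5+150)),((480/3.5+180,75/3.5+150),(475/3.5+180,345/3.5+150))):
    d=atz(c,b,10)-atz(c,a,10);print(np.round(d),np.degrees(np.arctan2(d[1],d[0])))
s=r.state();print(s["t"]);print(np.round(Rm(s["orientation"]),3))
E
```

```text
nest [503.6  45.6  64.4] [[311.0, 194.1], [296.0, 225.2]]
carriage_post [499.   88.5 121.1] [[318.1, 171.3], [280.2, 225.4]]
lamp_center [508.3  45.7  71.1] [[311.5, 193.6], [295.4, 222.9]]
handle_grip [ 610.4 -134.9  183.3] [[303.9, 240.2], [358.0, 185.2]]
trigger_grip [ 610.1 -108.   193.7] [[314.0, 229.4], [350.7, 187.3]]
pad_face [601.9  -2.5  80.6] [[332.7, 220.1], [313.2, 193.8]]
jaw_plate [611.  -34.7  56.7] [[328.2, 234.8], [323.5, 191.6]]
clamp [ 610.6 -117.7   -3.8] [[311.2, 267.7], [349.3, 194.8]]
jig [603.7  48.8  -8.6] [[339.4, 223.5], [296.7, 194.5]]
[  10. -245.    0.] -87.60125970748261
[   8. -239.    0.] -87.96876950883637
[-246.   -5.    0.] -178.84187797194264
[-246.   -2.    0.] -179.4589112604038
2.1
[[ 0.965 -0.262  0.   ]
 [-0.262 -0.965 -0.   ]
 [ 0.     0.    -1.   ]]
```

play_rows(plan=[{"tx": 0.0457, "ty": 0.0387}, {"tx": 0.0457, "ty": 0.0387}, {"tx": 0.0457, "ty": 0.0387}, {"tx": 0.0457, "ty": 0.0387}, {"tx": 0.0457, "ty": 0.0387}], claw=-1)

```text
invalid input at $.plan[0]: expected keys tx, ty, tz, ax, ay, az
```

play_rows(plan=[{"tx": 0.0457, "ty": 0.0387}, {"tx": 0.0457, "ty": 0.0387}, {"tx": 0.0457, "ty": 0.0387}, {"tx": 0.0457, "ty": 0.0387}, {"tx": 0.0457, "ty": 0.0387}])

```text
invalid input at $.plan[0]: expected keys tx, ty, tz, ax, ay, az
```

play_rows(plan=[{"az": -0.147}, {"az": -0.147}, {"tz": 0}, {"tz": 0}])

```text
invalid input at $.plan[0]: expected keys tx, ty, tz, ax, ay, az
```

```bash
python3 - <<'E'
from h import *
s=r.state();print(s["t"],s["tcp_pos"]);print(np.round(Rm(s["orientation"]),3))
c=r.read_camera("wrist");save(c,"w1.png");print(c["xyz"])
for k,z in{"carriage_post":140,"lamp_center":70,"nest":70,"handle_grip":195,"trigger_grip":195,"pad_face":70,"jig":0}.items():
    print(k,[(np.round(d["location"]),round(d["conf"],2),np.round(atz(c,d["location"],z))) for d in r.place_of(k,"wrist")[:2]])
print(r.state()["t"])
E
```

```text
2.1 [157.01349133 579.07295056 231.2838383 ]
[[ 0.965 -0.262  0.   ]
 [-0.262 -0.965 -0.   ]
 [ 0.     0.    -1.   ]]
[225.74678459 561.35712258 373.78013532]
carriage_post []
lamp_center []
nest []
handle_grip []
trigger_grip []
pad_face []
jig []
2.5
```

View pics/w1.png

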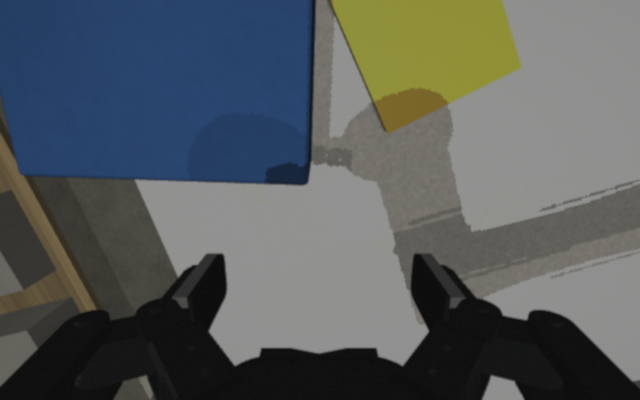

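The wrist picture still shows only the start area, because the calls were refused: every row needs all six keys.

play_rows(plan=[{"tx": 0.0457, "ty": 0.0387, "tz": 0, "ax": 0, "ay": 0, "az": 0}, {"tx": 0.0457, "ty": 0.0387, "tz": 0, "ax": 0, "ay": 0, "az": 0}, {"tx": 0.0457, "ty": 0.0387, "tz": 0, "ax": 0, "ay": 0, "az": 0}, {"tx": 0.0457, "ty": 0.0387, "tz": 0, "ax": 0, "ay": 0, "az": 0}, {"tx": 0.0457, "ty": 0.0387, "tz": 0, "ax": 0, "ay": 0, "az": 0}], claw=-1)

```text
t: 3.12
tcp_pos: [327.6, 330.8, 231.6]
orientation: [-0.0, 0.991, -0.132, 0.0]
force: [2.2, 0.7, 0.3]
opening: 85.7
grip_force: 0.0
```

play_rows(plan=[{"tx": 0.0457, "ty": 0.0387, "tz": 0, "ax": 0, "ay": 0, "az": 0}, {"tx": 0.0457, "ty": 0.0387, "tz": 0, "ax": 0, "ay": 0, "az": 0}, {"tx": 0.0457, "ty": 0.0387, "tz": 0, "ax": 0, "ay": 0, "az": 0}, {"tx": 0.0457, "ty": 0.0387, "tz": 0, "ax": 0, "ay": 0, "az": 0}, {"tx": 0.0457, "ty": 0.0387, "tz": 0, "ax": 0, "ay": 0, "az": 0}])

```text
t: 3.75
tcp_pos: [497.6, 84.1, 231.7]
orientation: [-0.0, 0.991, -0.132, 0.0]
force: [0.4, 1.2, -0.5]
opening: 85.5
grip_force: 0.0
```

play_rows(plan=[{"tx": 0, "ty": 0, "tz": 0, "ax": 0, "ay": 0, "az": -0.147}, {"tx": 0, "ty": 0, "tz": 0, "ax": 0, "ay": 0, "az": -0.148}, {"tx": 0, "ty": 0, "tz": 0, "ax": 0, "ay": 0, "az": 0}, {"tx": 0, "ty": 0, "tz": 0, "ax": 0, "ay": 0, "az": 0}])

```text
t: 4.25
tcp_pos: [496.7, 86.1, 231.4]
orientation: [-0.0, 1.0, 0.014, 0.0]
force: [0.7, 0.7, -0.1]
opening: 85.3
grip_force: 0.0
```

```bash
python3 - <<'E'
from h import *
s=r.state();print(s["t"],s["tcp_pos"]);print(np.round(Rm(s["orientation"]),3))
c=r.read_camera("wrist");save(c,"w2.png");print(c["xyz"])
for k,z in{"carriage_post":140,"lamp_center":70,"nest":70,"handle_grip":195,"trigger_grip":195,"pad_face":70,"jig":0}.items():
    print(k,[(np.round(d["location"]),round(d["conf"],2),np.round(atz(c,d["location"],z))) for d in r.place_of(k,"wrist")[:2]])
print(r.state()["t"])
E
```

```text
4.25 [496.7354344   86.11709864 231.42034914]
[[ 1.     0.028  0.   ]
 [ 0.028 -1.     0.   ]
 [ 0.    -0.    -1.   ]]
[567.91690621  89.05636113 373.93734695]
carriage_post [(array([333., 195.]), 0.98, array([505.,  76., 140.])), (array([363., 179.]), 0.41, array([519.,  54., 140.]))]
lamp_center [(array([323., 303.]), 0.95, array([362.,  79.,  70.])), (array([362., 181.]), 0.68, array([501.,  44.,  70.]))]
nest []
handle_grip [(array([359.,  73.]), 0.36, array([587.,  68., 195.]))]
trigger_grip []
pad_face [(array([422.,  64.]), 0.61, array([609.,  -2.,  70.])), (array([ 86., 183.]), 0.54, array([491., 318.,  70.]))]
jig [(array([361.,  72.]), 0.83, array([609.,  44.,   0.]))]
4.65
```

View pics/w2.png

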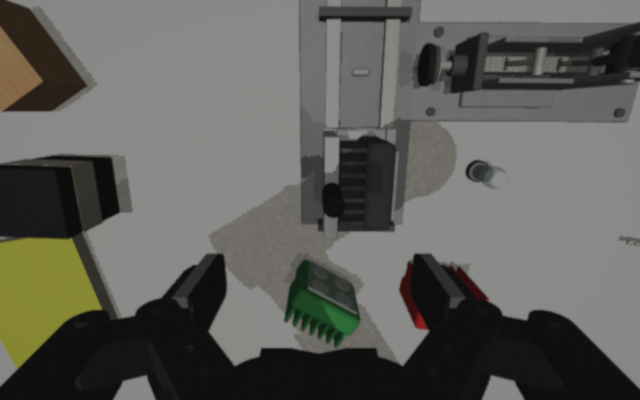

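The post shows at wrist (333,195), i.e. about (504,76). The lamp sits behind it at (362,181), and the pad is at (422,64).

play_rows(plan=[{"tx": 0.007, "ty": 0.01, "tz": 0.02, "ax": 0, "ay": 0, "az": 0}, {"tx": 0, "ty": 0, "tz": 0.043, "ax": 0, "ay": 0, "az": 0}, {"tx": 0, "ty": 0, "tz": 0.043, "ax": 0, "ay": 0, "az": 0}, {"tx": 0, "ty": 0, "tz": 0, "ax": 0, "ay": 0, "az": 0}], claw=-1)

```text
t: 5.15
tcp_pos: [502.2, 75.4, 122.0]
orientation: [0.001, 1.0, 0.015, -0.003]
force: [0.7, 0.6, 0.2]
opening: 85.2
grip_force: 0.0
```

play_rows(plan=[{"tx": 0, "ty": 0, "tz": 0, "ax": 0, "ay": 0, "az": 0}, {"tx": 0, "ty": 0, "tz": 0, "ax": 0, "ay": 0, "az": 0}, {"tx": 0, "ty": 0, "tz": 0, "ax": 0, "ay": 0, "az": 0}, {"tx": 0, "ty": 0, "tz": 0, "ax": 0, "ay": 0, "az": 0}, {"tx": 0, "ty": 0, "tz": 0, "ax": 0, "ay": 0, "az": 0}], claw=1)

```text
t: 5.78
tcp_pos: [504.4, 75.7, 126.3]
orientation: [0.0, 1.0, 0.015, 0.001]
force: [-0.9, -3.3, 4.5]
opening: 14.7
grip_force: 58.6
```

```bash
python3 - <<'E'
from h import *
s=r.state();print(s["t"],s["tcp_pos"],s["force"],s["opening"],s["grip_force"])
c=r.read_camera("wrist");save(c,"w3.png")
for k,z in{"carriage_post":140,"lamp_center":70,"nest":70,"handle_grip":195,"trigger_grip":195,"pad_face":70,"jig":0}.items():
    print(k,[(np.round(d["location"]),round(d["conf"],2),np.round(atz(c,d["location"],z))) for d in r.place_of(k,"wrist")[:2]])
E
```

```text
5.775 [504.42146643  75.74692133 126.29799779] [-0.87725291 -3.33320176  4.48348098] 14.722759018151224 58.57160747051239
carriage_post [(array([319., 279.]), 0.61, array([501.,  76., 140.]))]
lamp_center [(array([367., 222.]), 0.76, array([504.,  44.,  70.]))]
nest []
handle_grip []
trigger_grip []
pad_face [(array([461.,  54.]), 0.59, array([609.,  -3.,  70.]))]
jig [(array([360.,  66.]), 0.61, array([610.,  47.,   0.]))]
```

View pics/w3.png

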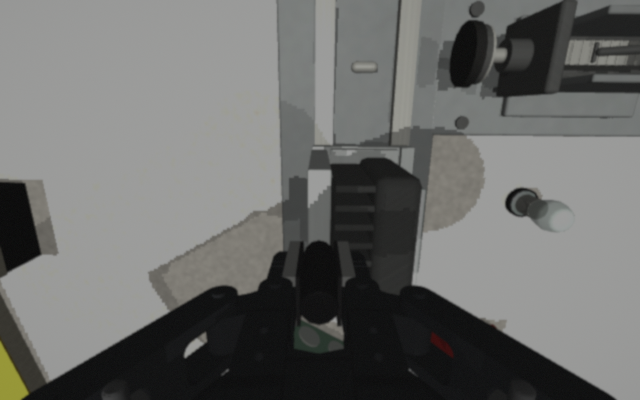

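The post is pinched (wrist 319,279; opening 14.7 mm), and the home notch is at (365,67). The travel should be about 100–107 mm.

play_rows(plan=[{"tx": 0.01, "ty": 0, "tz": 0, "ax": 0, "ay": 0, "az": 0}, {"tx": 0.02, "ty": 0, "tz": 0, "ax": 0, "ay": 0, "az": 0}, {"tx": 0.02, "ty": 0, "tz": 0, "ax": 0, "ay": 0, "az": 0}, {"tx": 0.02, "ty": 0, "tz": 0, "ax": 0, "ay": 0, "az": 0}, {"tx": 0.015, "ty": 0, "tz": 0, "ax": 0, "ay": 0, "az": 0}])

```text
t: 6.8
tcp_pos: [589.7, 77.7, 126.3]
orientation: [0.001, 1.0, 0.015, 0.0]
force: [-4.3, -4.8, 7.4]
opening: 14.8
grip_force: 59.1
```

play_rows(plan=[{"tx": 0.005, "ty": 0, "tz": 0, "ax": 0, "ay": 0, "az": 0}, {"tx": 0, "ty": 0, "tz": 0, "ax": 0, "ay": 0, "az": 0}, {"tx": 0, "ty": 0, "tz": 0, "ax": 0, "ay": 0, "az": 0}])

```text
t: 7.18
tcp_pos: [595.0, 77.8, 126.3]
orientation: [0.001, 1.0, 0.015, 0.001]
force: [2.1, -5.8, 3.4]
opening: 14.5
grip_force: 59.0
```

```bash
python3 - <<'E'
from h import *
c=r.read_camera("wrist")
print(r.state()["tcp_pos"],r.state()["force"])
for k,z in{"lamp_center":70,"handle_grip":195,"trigger_grip":195,"pad_face":70,"jig":0,"nest":70,"jaw_plate":70}.items():
    print(k,[(np.round(d["location"]),round(d["conf"],2),np.round(atz(c,d["location"],z))) for d in r.place_of(k,"wrist")[:2]])
E
```

```text
[594.99890909  77.77657019 126.28579942] [ 2.6869283  -5.26833717  4.34112459]
lamp_center [(array([369., 223.]), 0.62, array([594.,  45.,  70.]))]
handle_grip [(array([563., 185.]), 0.18, array([650.,  21., 195.]))]
trigger_grip []
pad_face [(array([443., 204.]), 0.85, array([609.,  -4.,  70.]))]
jig [(array([499., 287.]), 0.63, array([ 506., -100.,    0.]))]
nest []
jaw_plate [(array([498., 206.]), 0.79, array([609., -40.,  70.]))]
```

play_rows(plan=[{"tx": 0.003, "ty": 0, "tz": 0, "ax": 0, "ay": 0, "az": 0}, {"tx": 0.003, "ty": 0, "tz": 0, "ax": 0, "ay": 0, "az": 0}, {"tx": 0, "ty": 0, "tz": 0, "ax": 0, "ay": 0, "az": 0}])

```text
t: 7.95
tcp_pos: [599.1, 77.9, 126.2]
orientation: [0.001, 1.0, 0.015, -0.001]
force: [-8.3, -5.6, 8.7]
opening: 15.0
grip_force: 59.3
```

play_rows(plan=[{"tx": 0.002, "ty": 0, "tz": 0, "ax": 0, "ay": 0, "az": 0}, {"tx": 0, "ty": 0, "tz": 0, "ax": 0, "ay": 0, "az": 0}])

```text
t: 8.2
tcp_pos: [600.5, 77.9, 126.3]
orientation: [0.001, 1.0, 0.015, -0.002]
force: [-10.8, -4.4, 10.0]
opening: 14.5
grip_force: 59.5
```

play_rows(plan=[{"tx": 0.002, "ty": 0, "tz": 0, "ax": 0, "ay": 0, "az": 0}, {"tx": 0, "ty": 0, "tz": 0, "ax": 0, "ay": 0, "az": 0}])

```text
t: 8.45
tcp_pos: [603.6, 78.0, 126.3]
orientation: [0.001, 1.0, 0.015, -0.0]
force: [-4.5, -5.0, 6.9]
opening: 14.9
grip_force: 59.3
```

play_rows(plan=[{"tx": 0.002, "ty": 0, "tz": 0, "ax": 0, "ay": 0, "az": 0}, {"tx": 0, "ty": 0, "tz": 0, "ax": 0, "ay": 0, "az": 0}])

```text
t: 8.7
tcp_pos: [606.2, 78.0, 126.3]
orientation: [0.001, 1.0, 0.015, 0.0]
force: [-2.0, -4.3, 4.8]
opening: 14.7
grip_force: 59.2
```

play_rows(plan=[{"tx": 0.001, "ty": 0, "tz": 0, "ax": 0, "ay": 0, "az": 0}, {"tx": 0, "ty": 0, "tz": 0, "ax": 0, "ay": 0, "az": 0}])

```text
t: 8.95
tcp_pos: [607.3, 78.1, 126.3]
orientation: [0.001, 1.0, 0.015, 0.0]
force: [-1.4, -5.0, 5.2]
opening: 14.4
grip_force: 59.2
```

play_rows(plan=[{"tx": 0.001, "ty": 0, "tz": 0, "ax": 0, "ay": 0, "az": 0}, {"tx": 0, "ty": 0, "tz": 0, "ax": 0, "ay": 0, "az": 0}])

```text
t: 9.2
tcp_pos: [608.4, 78.1, 126.3]
orientation: [0.001, 1.0, 0.015, 0.0]
force: [-1.1, -5.2, 4.9]
opening: 14.4
grip_force: 59.1
```

play_rows(plan=[{"tx": 0.001, "ty": 0, "tz": 0, "ax": 0, "ay": 0, "az": 0}, {"tx": 0, "ty": 0, "tz": 0, "ax": 0, "ay": 0, "az": 0}])

```text
t: 9.45
tcp_pos: [609.3, 78.1, 126.3]
orientation: [0.001, 1.0, 0.015, 0.0]
force: [-1.3, -5.2, 5.6]
opening: 14.6
grip_force: 59.1
```

play_rows(plan=[{"tx": 0.001, "ty": 0, "tz": 0, "ax": 0, "ay": 0, "az": 0}, {"tx": 0, "ty": 0, "tz": 0, "ax": 0, "ay": 0, "az": 0}])

```text
t: 9.7
tcp_pos: [610.0, 78.1, 126.3]
orientation: [0.001, 1.0, 0.015, -0.0]
force: [-3.8, -4.0, 6.3]
opening: 14.7
grip_force: 59.1
```

play_rows(plan=[{"tx": 0, "ty": 0, "tz": 0, "ax": 0, "ay": 0, "az": 0}, {"tx": 0, "ty": 0, "tz": 0, "ax": 0, "ay": 0, "az": 0}, {"tx": 0, "ty": 0, "tz": -0.03, "ax": 0, "ay": 0, "az": 0}, {"tx": 0, "ty": 0, "tz": -0.05, "ax": 0, "ay": 0, "az": 0}, {"tx": 0, "ty": 0, "tz": -0.055, "ax": 0, "ay": 0, "az": 0}], claw=-1)

```text
t: 10.32
tcp_pos: [609.6, 79.7, 260.7]
orientation: [0.0, 1.0, 0.015, -0.001]
force: [0.7, 0.3, 0.2]
opening: 85.6
grip_force: 0.0
```

play_rows(plan=[{"tx": -0.04, "ty": 0.04, "tz": 0, "ax": 0, "ay": 0, "az": 0}, {"tx": -0.03, "ty": 0.05, "tz": 0, "ax": 0, "ay": 0, "az": 0}, {"tx": 0, "ty": 0, "tz": 0, "ax": 0, "ay": 0, "az": 0}, {"tx": 0, "ty": 0, "tz": 0, "ax": 0, "ay": 0, "az": 0}])

```text
t: 10.82
tcp_pos: [542.9, -12.4, 260.1]
orientation: [-0.0, 1.0, 0.015, 0.0]
force: [-0.0, 0.1, -0.2]
opening: 85.4
grip_force: 0.0
```

```bash
python3 - <<'E'
from h import *
print(r.state()["t"],r.state()["tcp_pos"],r.state()["force"])
for n in("wrist","top","scene"):
  c=r.read_camera(n)
  save(c,n+"4.png")
  print(n)
  for k,z in{"lamp_center":70,"carriage_post":140,"handle_grip":195,"trigger_grip":195,"pad_face":70,"jaw_plate":70}.items():
    print(k,[(np.round(d["location"]),round(d["conf"],2),np.round(atz(c,d["location"],z))) for d in r.place_of(k,n)[:2]])
E
```

```text
10.825 [542.86613922 -12.360986   260.12430017] [-0.01079241  0.10871812 -0.21510848]
wrist
lamp_center [(array([248., 318.]), 0.75, array([364.,  71.,  70.])), (array([264., 114.]), 0.63, array([608.,  47.,  70.]))]
carriage_post [(array([210., 114.]), 0.89, array([608.,  79., 140.]))]
handle_grip [(array([530., 118.]), 0.78, array([ 613., -144.,  195.]))]
trigger_grip [(array([472., 117.]), 0.7, array([ 612., -107.,  195.]))]
pad_face [(array([314., 113.]), 0.88, array([610.,  -5.,  70.])), (array([ 35., 208.]), 0.52, array([499., 304.,  70.]))]
jaw_plate [(array([345., 114.]), 0.73, array([611., -36.,  70.]))]
top
lamp_center [(array([285., 277.]), 0.91, array([349.,  75.,  70.])), (array([333., 278.]), 0.72, array([349., -69.,  70.]))]
carriage_post []
handle_grip [(array([361., 186.]), 0.94, array([ 615., -137.,  195.])), (array([345., 229.]), 0.68, array([493., -96., 195.]))]
trigger_grip [(array([438., 262.]), 0.57, array([ 410., -352.,  195.])), (array([352., 188.]), 0.5, array([ 608., -112.,  195.]))]
pad_face []
jaw_plate []
scene
lamp_center [(array([247., 204.]), 0.76, array([376., -84.,  70.])), (array([276., 168.]), 0.66, array([370.,  60.,  70.]))]
carriage_post [(array([354., 190.]), 0.97, array([617.,  77., 140.])), (array([244., 342.]), 0.28, array([ 623., -403.,  140.]))]
handle_grip [(array([307., 238.]), 0.83, array([ 610., -137.,  195.]))]
trigger_grip [(array([314., 231.]), 0.54, array([ 615., -111.,  195.]))]
pad_face [(array([331., 221.]), 0.61, array([599.,  -2.,  70.]))]
jaw_plate [(array([327., 238.]), 0.94, array([618., -50.,  70.]))]
```

View pics/wrist4.png

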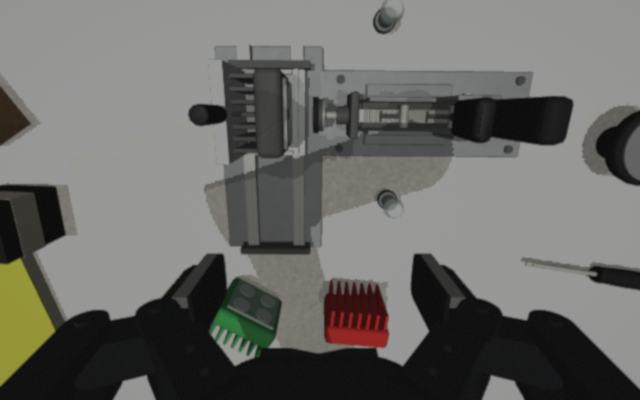

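The carriage is home: the lamp (264,114) is in line with the pad (314,113) and close to the end stop. The handle at (530,118) and trigger at (472,117) give about (613,-144) and (612,-107). The gap to the glass is about 24–27 mm.

play_rows(plan=[{"tx": 0.022, "ty": 0.039, "tz": 0, "ax": 0, "ay": 0, "az": 0}, {"tx": 0.022, "ty": 0.039, "tz": 0, "ax": 0, "ay": 0, "az": 0}, {"tx": 0.022, "ty": 0.039, "tz": 0, "ax": 0, "ay": 0, "az": 0}, {"tx": 0, "ty": 0, "tz": 0.02, "ax": 0, "ay": 0, "az": 0}, {"tx": 0, "ty": 0, "tz": 0, "ax": 0, "ay": 0, "az": 0}])

```text
t: 12.5
tcp_pos: [611.7, -127.9, 238.0]
orientation: [-0.0, 1.0, 0.015, -0.002]
force: [0.1, 0.1, -0.3]
opening: 85.3
grip_force: 0.0
```

```bash
python3 - <<'E'
from h import *
print(r.state()["t"],r.state()["tcp_pos"],r.state()["force"])
c=r.read_camera("wrist");save(c,"w5.png")
for k,z in{"lamp_center":70,"carriage_post":140,"handle_grip":195,"trigger_grip":195,"pad_face":70,"jaw_plate":70}.items():
    print(k,[(np.round(d["location"]),round(d["conf"],2),np.round(atz(c,d["location"],z))) for d in r.place_of(k,"wrist")[:2]])
E
```

```text
12.5 [ 611.6980231  -127.91940314  238.00807689] [ 0.11978572  0.0827077  -0.26408758]
lamp_center [(array([267., 361.]), 0.87, array([387., -71.,  70.])), (array([145., 177.]), 0.81, array([611.,  48.,  70.]))]
carriage_post [(array([ 62., 201.]), 0.9, array([606.,  78., 140.]))]
handle_grip [(array([346., 224.]), 0.93, array([ 614., -144.,  195.])), (array([ 60., 199.]), 0.4, array([625.,  33., 195.]))]
trigger_grip [(array([290., 228.]), 0.66, array([ 611., -109.,  195.]))]
pad_face [(array([198., 180.]), 0.66, array([610.,  -5.,  70.]))]
jaw_plate [(array([231., 182.]), 0.94, array([609., -39.,  70.]))]
```

View pics/w5.png

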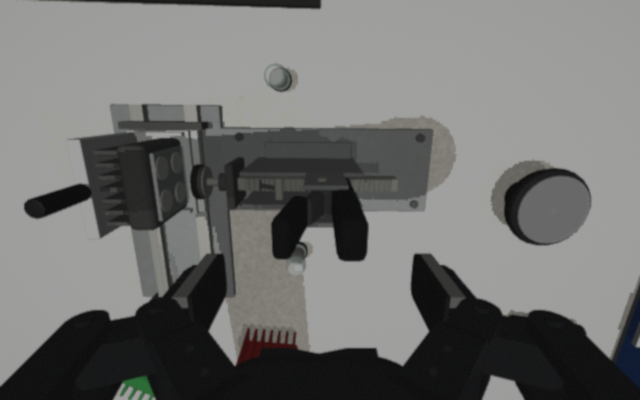

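Handle (346,224) and trigger (290,228) stand between the open fingers, so I can go down.

play_rows(plan=[{"tx": 0.001, "ty": 0, "tz": 0.022, "ax": 0, "ay": 0, "az": 0}, {"tx": 0, "ty": 0, "tz": 0.022, "ax": 0, "ay": 0, "az": 0}, {"tx": 0, "ty": 0, "tz": 0.022, "ax": 0, "ay": 0, "az": 0}, {"tx": 0, "ty": 0, "tz": 0, "ax": 0, "ay": 0, "az": 0}])

```text
t: 13.35
tcp_pos: [612.4, -127.3, 172.8]
orientation: [-0.0, 1.0, 0.015, -0.002]
force: [-0.3, -0.4, -0.3]
opening: 85.1
grip_force: 0.0
```

play_rows(plan=[{"tx": 0, "ty": 0.004, "tz": 0, "ax": 0, "ay": 0, "az": 0}, {"tx": 0, "ty": 0.004, "tz": 0, "ax": 0, "ay": 0, "az": 0}, {"tx": 0, "ty": 0, "tz": 0, "ax": 0, "ay": 0, "az": 0}, {"tx": 0, "ty": 0, "tz": 0, "ax": 0, "ay": 0, "az": 0}])

```text
t: 13.85
tcp_pos: [613.7, -135.7, 174.7]
orientation: [0.0, 1.0, 0.015, 0.0]
force: [0.2, 0.2, -0.3]
opening: 85.4
grip_force: 0.0
```

play_rows(plan=[{"tx": 0, "ty": 0, "tz": 0, "ax": 0, "ay": 0, "az": 0}, {"tx": 0, "ty": 0, "tz": 0, "ax": 0, "ay": 0, "az": 0}, {"tx": 0, "ty": 0, "tz": 0, "ax": 0, "ay": 0, "az": 0}, {"tx": 0, "ty": 0, "tz": 0, "ax": 0, "ay": 0, "az": 0}], claw=0)

```text
t: 14.35
tcp_pos: [614.1, -134.9, 175.3]
orientation: [-0.0, 1.0, 0.015, 0.001]
force: [0.3, 5.5, 5.1]
opening: 42.9
grip_force: 5.0
```

play_rows(plan=[{"tx": 0, "ty": 0, "tz": 0, "ax": 0, "ay": 0, "az": 0}, {"tx": 0, "ty": 0, "tz": 0, "ax": 0, "ay": 0, "az": 0}, {"tx": 0, "ty": 0, "tz": 0, "ax": 0, "ay": 0, "az": 0}, {"tx": 0, "ty": 0, "tz": 0, "ax": 0, "ay": 0, "az": 0}], claw=0.4)

```text
t: 14.85
tcp_pos: [614.3, -139.0, 176.4]
orientation: [0.002, 1.0, 0.014, 0.002]
force: [3.2, -12.9, 5.9]
opening: 34.2
grip_force: 61.7
```

```bash
cat > m.py <<'E'
from h import *
import sys
print(r.state()["t"],r.state()["tcp_pos"],r.state()["force"],r.state()["opening"])
c=r.read_camera("wrist");save(c,sys.argv[1])
for k,z in{"lamp_center":70,"trigger_grip":195,"handle_grip":195,"pad_face":70,"jaw_plate":70}.items():
    print(k,[(np.round(d["location"],1),round(d["conf"],2),np.round(atz(c,d["location"],z),1)) for d in r.place_of(k,"wrist")[:2]])
E
python3 m.py w6.png
```

```text
14.85 [ 614.29954715 -138.95124892  176.42332562] [  3.15639835 -12.9383166    5.86181719] 34.232060187024196
lamp_center [(array([ 93.9, 201.5]), 0.68, array([608. ,  46.9,  70. ])), (array([186.4, 201.4]), 0.51, array([610.1, -29.4,  70. ]))]
trigger_grip [(array([296.8, 287.8]), 0.77, array([ 608.6, -128.4,  195. ]))]
handle_grip [(array([334.5, 279.7]), 0.73, array([ 613.1, -145.1,  195. ]))]
pad_face [(array([142. , 201.1]), 0.79, array([609.4,   7.2,  70. ]))]
jaw_plate [(array([185.3, 202.3]), 0.9, array([609.3, -28.4,  70. ]))]
```

View pics/w6.png

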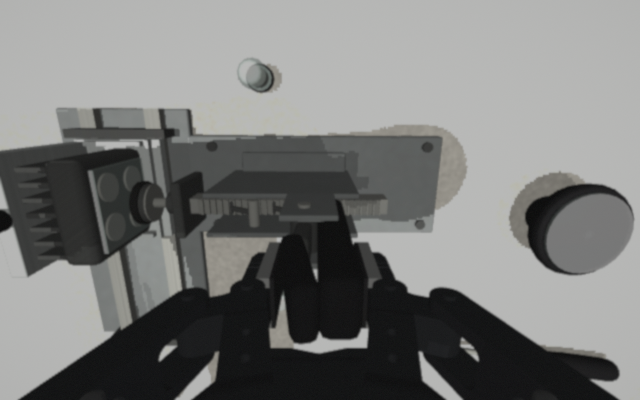

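The trigger is fully squeezed and the pad at (142,201) has advanced 12 mm, to y ≈ 7. About 14 mm remains to the glass. Pumping again.

play_rows(plan=[{"tx": 0, "ty": 0, "tz": 0, "ax": 0, "ay": 0, "az": 0}, {"tx": 0, "ty": 0, "tz": 0, "ax": 0, "ay": 0, "az": 0}, {"tx": 0, "ty": 0, "tz": 0, "ax": 0, "ay": 0, "az": 0}, {"tx": 0, "ty": 0, "tz": 0, "ax": 0, "ay": 0, "az": 0}, {"tx": 0, "ty": 0, "tz": 0, "ax": 0, "ay": 0, "az": 0}], claw=-1)

```text
t: 15.78
tcp_pos: [613.5, -135.5, 174.3]
orientation: [0.0, 1.0, 0.015, -0.0]
force: [0.6, 0.1, 0.7]
opening: 85.4
grip_force: 0.0
```

```bash
python3 m.py w7.png
```

```text
15.775 [ 613.52788213 -135.54663632  174.30045239] [0.62469568 0.07822885 0.74867584] 85.3779269375457
lamp_center []
trigger_grip [(array([258.4, 284.7]), 0.92, array([ 610.2, -108.3,  195. ]))]
handle_grip [(array([342. , 283.4]), 0.85, array([ 612. , -144.9,  195. ])), (array([126.3, 187.1]), 0.43, array([652.7, -56.6, 195. ]))]
pad_face [(array([143.5, 200.4]), 0.81, array([608.9,   8.7,  70. ]))]
jaw_plate [(array([187.3, 201. ]), 0.6, array([609.5, -27.1,  70. ]))]
```

play_rows(plan=[{"tx": 0, "ty": 0, "tz": 0, "ax": 0, "ay": 0, "az": 0}, {"tx": 0, "ty": 0, "tz": 0, "ax": 0, "ay": 0, "az": 0}, {"tx": 0, "ty": 0, "tz": 0, "ax": 0, "ay": 0, "az": 0}, {"tx": 0, "ty": 0, "tz": 0, "ax": 0, "ay": 0, "az": 0}, {"tx": 0, "ty": 0, "tz": 0, "ax": 0, "ay": 0, "az": 0}], claw=0.4)

```text
t: 16.7
tcp_pos: [614.2, -139.0, 176.2]
orientation: [0.002, 1.0, 0.014, 0.002]
force: [3.7, -13.7, 3.1]
opening: 34.0
grip_force: 61.7
```

```bash
python3 m.py w8.png
```

```text
16.7 [ 614.24213355 -138.95332221  176.23493206] [  3.6559938  -13.71774732   3.13247325] 33.96197019282401
lamp_center [(array([ 94.3, 202. ]), 0.72, array([607.6,  46.4,  70. ]))]
trigger_grip [(array([299.9, 288.4]), 0.85, array([ 608.4, -129.7,  195. ]))]
handle_grip [(array([333.8, 280.7]), 0.72, array([ 612.7, -144.7,  195. ])), (array([171.2, 204.4]), 0.21, array([646.2, -76.3, 195. ]))]
pad_face [(array([130.2, 202.5]), 0.71, array([607.9,  17. ,  70. ]))]
jaw_plate [(array([172.3, 200.8]), 0.84, array([610.3, -17.9,  70. ]))]
```

play_rows(plan=[{"tx": 0, "ty": 0, "tz": 0, "ax": 0, "ay": 0, "az": 0}, {"tx": 0, "ty": 0, "tz": 0, "ax": 0, "ay": 0, "az": 0}, {"tx": 0, "ty": 0, "tz": 0, "ax": 0, "ay": 0, "az": 0}, {"tx": 0, "ty": 0, "tz": 0, "ax": 0, "ay": 0, "az": 0}, {"tx": 0, "ty": 0, "tz": 0, "ax": 0, "ay": 0, "az": 0}], claw=-1)

```text
t: 17.62
tcp_pos: [613.6, -135.5, 174.3]
orientation: [0.0, 1.0, 0.015, -0.0]
force: [0.8, -0.0, -0.4]
opening: 85.4
grip_force: 0.0
```

play_rows(plan=[{"tx": 0, "ty": 0, "tz": 0, "ax": 0, "ay": 0, "az": 0}, {"tx": 0, "ty": 0, "tz": 0, "ax": 0, "ay": 0, "az": 0}, {"tx": 0, "ty": 0, "tz": 0, "ax": 0, "ay": 0, "az": 0}, {"tx": 0, "ty": 0, "tz": 0, "ax": 0, "ay": 0, "az": 0}, {"tx": 0, "ty": 0, "tz": 0, "ax": 0, "ay": 0, "az": 0}], claw=0.4)

```text
t: 18.25
tcp_pos: [614.2, -138.9, 176.2]
orientation: [0.002, 1.0, 0.014, 0.002]
force: [3.5, -13.9, 2.2]
opening: 34.1
grip_force: 61.9
```

```bash
python3 m.py w9.png; python3 -c "
import cv2
a=cv2.imread('pics/w9.png')[120:300,0:260];cv2.imwrite('pics/w9c.png',cv2.resize(a,None,fx=3,fy=3,interpolation=2))"
```

```text
18.25 [ 614.23352282 -138.93531644  176.24990163] [  3.52581694 -13.85692299   2.18776224] 34.08281096695902
lamp_center [(array([ 92.2, 201.9]), 0.75, array([607.6,  48.2,  70. ]))]
trigger_grip [(array([298. , 286.7]), 0.8, array([ 609.2, -128.9,  195. ]))]
handle_grip [(array([334. , 278.4]), 0.84, array([ 613.8, -144.8,  195. ]))]
pad_face [(array([123. , 202.1]), 0.97, array([608.1,  22.9,  70. ])), (array([299.9, 286.4]), 0.53, array([ 533.3, -123.9,   70. ]))]
jaw_plate [(array([161.1, 201.9]), 0.92, array([609.1,  -8.5,  70. ]))]
```

View pics/w9c.png

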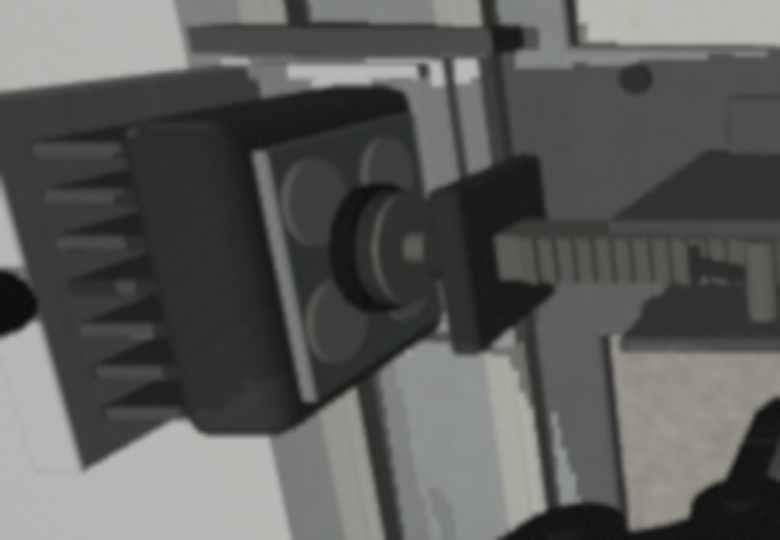

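The pad touches the glass (crop 365,247) and is pushed in about 4.5 mm, from the plate-to-pad distance of 31.4 mm against 36 mm. That is in the band but near its lower limit, so I'll add one partial stroke of about 5 mm.

play_rows(plan=[{"tx": 0, "ty": 0, "tz": 0, "ax": 0, "ay": 0, "az": 0}, {"tx": 0, "ty": 0, "tz": 0, "ax": 0, "ay": 0, "az": 0}, {"tx": 0, "ty": 0, "tz": 0, "ax": 0, "ay": 0, "az": 0}, {"tx": 0, "ty": 0, "tz": 0, "ax": 0, "ay": 0, "az": 0}, {"tx": 0, "ty": 0, "tz": 0, "ax": 0, "ay": 0, "az": 0}], claw=-1)

```text
t: 19.18
tcp_pos: [613.6, -135.5, 174.4]
orientation: [0.0, 1.0, 0.015, -0.0]
force: [-0.3, 0.6, 1.0]
opening: 85.3
grip_force: 0.0
```

play_rows(plan=[{"tx": 0, "ty": 0, "tz": 0, "ax": 0, "ay": 0, "az": 0}, {"tx": 0, "ty": 0, "tz": 0, "ax": 0, "ay": 0, "az": 0}, {"tx": 0, "ty": 0, "tz": 0, "ax": 0, "ay": 0, "az": 0}, {"tx": 0, "ty": 0, "tz": 0, "ax": 0, "ay": 0, "az": 0}, {"tx": 0, "ty": 0, "tz": 0, "ax": 0, "ay": 0, "az": 0}], claw=0)

```text
t: 19.8
tcp_pos: [614.3, -134.8, 175.8]
orientation: [-0.0, 1.0, 0.015, 0.001]
force: [0.2, 4.9, 5.8]
opening: 42.8
grip_force: 8.2
```

```bash
python3 m.py w10.png; python3 m.py w11.png; python3 -c "
from h import *
print(r.state()['grip_force'])"
```

```text
19.8 [ 614.33779635 -134.82320727  175.81361277] [0.24241724 4.9469526  5.7675284 ] 42.754608512266984
lamp_center [(array([ 96.9, 199.3]), 0.73, array([609.2,  48.8,  70. ]))]
trigger_grip [(array([284.3, 286.9]), 0.63, array([ 609.3, -118.8,  195. ]))]
handle_grip [(array([345.1, 280.6]), 0.78, array([ 613.3, -145.7,  195. ])), (array([276.9, 183.5]), 0.65, array([ 656.3, -115.8,  195. ]))]
pad_face [(array([128.7, 198.2]), 0.94, array([611. ,  22.4,  70. ]))]
jaw_plate [(array([160. , 202.6]), 0.74, array([608. ,  -2.9,  70. ]))]
20.1 [ 614.35912161 -134.84271909  175.84998636] [0.4314378  4.67685555 5.25092591] 42.89432385907101
lamp_center [(array([ 96.4, 198.5]), 0.92, array([609.9,  49.1,  70. ]))]
trigger_grip [(array([283.6, 283.5]), 0.89, array([ 611. , -118.5,  195. ]))]
handle_grip [(array([126.5, 190.6]), 0.32, array([651.5, -54.7, 195. ]))]
pad_face [(array([127.9, 204.2]), 0.79, array([605.8,  23.8,  70. ])), (array([341. , 280.3]), 0.66, array([ 540.8, -156.1,   70. ]))]
jaw_plate [(array([161.8, 203.8]), 0.57, array([607. ,  -4.3,  70. ]))]
8.169994354248047
```

```bash
python3 -c "
from h import *
print(r.hand_in())"
```

```text
the job is handed in; nothing more can be done
None
```

I handed the job in at about 20 s, but no verdict came back: the carriage is clicked home, the pad is pushed in about 9 mm on the lamp's glass (camera estimate, good to a few mm), and the gripper is still holding the trigger about half squeezed.

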